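# Uncap a valve of unknown thread hand

### The job

Lift the loose white dust cover off the valve in the holding fixture and stand it upright, open side down, in the empty bin on the bench. Then unscrew the knurled metal cap that was under it: nobody knows whether its thread is right-hand or left-hand, so find by trying which way it comes loose, turn it off that way, and finish while holding the cap in the gripper, level and still, at least 6 cm above where it sat. Leave the small loose fittings on the bench where they are.

Things in the scene. Friction and masses are not known exactly. Their poses are not given: they have to be found in the camera images.
- fixture: holding fixture fixed to the bench: steel base plate 100 x 190 x 12 mm, an upright brass valve on it, 34 mm thick, with a 48 mm collar whose flat top is 72 mm above the bench. A grey clamp tower 56 x 56 mm, 111 mm high, stands 100 mm from the valve's axis along the fixture's +y. Origin: on the valve's axis at bench level, z up.
- cap: knurled round steel cap, 50 mm in diameter, 30 mm high, 0.12 kg, closed top with a dark line along its own x axis, open below. Origin: centre of its underside, z up. It starts screwed on with its underside on the collar, 72 mm above the bench, hidden under the cover. Grasp it across any diameter; when it is against a stop the fingers slip round it. Let go, it stays as turned.
- seat (a point): centre of the collar's top face, where the cap sits. A 28 mm spigot, 22 mm tall, stands here inside the cap. Coarse thread, hand differs from run to run: the wrong way stops hard within 0.3 rad and does not lift; the other way the cap climbs 3 mm by 0.8 rad, pulls straight off from 1.1 to 1.5 rad of turn, and stops at 1.65 rad. It clears the spigot 20 mm higher.
- cover: loose white plastic dust cover, 0.05 kg: an upside-down cup 60 mm in diameter, 26 mm high (inside 55 mm wide, 23 mm deep) with a round grip stud on top 28 mm in diameter and 30 mm tall; total height 56 mm. Origin: centre of its open underside, z up. It starts resting on the cap, underside 79 mm above the bench, not fastened; lift it 25 mm straight up before moving aside.
- bin: the only empty bin within reach: blue plastic open-topped box, 160 mm (its x) x 180 mm (its y) outside, 45 mm high, walls and floor 4 mm, fixed to the bench. Origin: centre of its underside, on the bench. Which side of the bench it is on varies.
- aerator: bystander: steel tap aerator, stepped round piece 28 mm in diameter, 24 mm high, standing on the bench. Origin: centre of its underside.
- hose_tail: bystander: brass hose tail, 30 mm foot, 45 mm high, standing on the bench. Origin: centre of its underside.
- nut: bystander: brass ring nut 40 mm in diameter, 14 mm high, lying flat on the bench. Origin: centre of its underside.
There are look-alikes about, which are no part of the job. Of the things like the cover, leave any that is black; of the rest the larger one is meant. Of the things shaped like the bin, the blue one is meant.

How it is judged:
By the outcome, as a careful person would: the job done as asked, in the order asked, and still so for the second after the job is handed in, while the arm keeps its last pose, push and grip.
It also fails if it takes over 51 s, if anything falls off the work surface, if the arm or the gripper's body presses on something with over 40 N, if the wrist force passes 120 N, or if a joint passes its speed limit or range.

### The arm

A 6-joint arm with a two-finger parallel gripper is mounted at the origin on the work surface. World frame = base frame: x ahead of the robot, y to its left, z up, the work surface at z = 0. Lengths are in m, angles in rad, forces in N, time in s.
With the tool pointing down it reaches from about 0.375 to 0.975 m from the base axis. Payload 3.8 kg.
Tool frame: the origin (TCP) lies midway between the tips of the shut fingers; the grasp point (between the pads) lies 19 mm behind it; z points along the fingers, y is the line along which they close (so a half turn about z gives the same grasp; the last joint's range is limited). The gripper opens to 85 mm and grips with 20 to 120 N. Pads are 22 mm wide; open, the fingers measure 114 mm over their backs; the gripper's body (76 mm by 85 mm) begins 54 mm behind the grasp point. The pads swing forward as they close: fully open they stand 13 mm farther back than shut.
Start: joints at [-1.192, 0.264, 1.604, -0, 1.274, -0.037], TCP at [0.273, -0.617, 0.231] pointing down, gripper open.
Joint ranges: [-2.63, 2.63], [-0.94, 2.18], [0.31, 2.57], [-1.31, 4.45], [0, 2.66], [-2.55, 2.55]. Speed limits (rad/s): [2.57, 2.57, 3.14, 3.14, 3.14, 3.14].

### API

Orientations are given as a rotation vector (axis times angle).
In Python, from workcell import status, read_camera, workorder, masks_of gives the robot as it stands.
- The arm moves only by the tool drive_tool, never from a script. Its argument "rows" is a list of rows, each a list of 7 numbers: the turn, a rotation vector about the tool's x, y, z in degrees, then the shift along the tool's x, y, z in m, then the opening, from 0 (shut) to 1 (fully open). In form: [[ax, ay, az, tx, ty, tz, claw], ...]. A call has 1 to 8 rows; each row shifts and turns the commanded pose from where the row before left it, along the tool's axes as they then stand; what a row does not reach is not made up. A row lasts 1/12 s, in which the tool goes at most 41.7 mm and 7.16 degrees, less where a joint would pass 70% of its speed; a pose out of reach is approached as far as the arm can. A call is refused whole if a number of a shift passes 0.0417 or a number of a turn 7.16, either way. A call with a gripper value outside its range is refused whole. The fingers move at their own pace and stop on an object; "force" is the grip in N (left out, the last holds). Time passes only in rows, so rows that do not move let the fingers close. It gives the time, the measured TCP pose, the force, the opening and the grip force at its end, in the units of the state.
- status.read_state(): the state, without advancing time (a new reading comes with each control period).
- read_camera(name): name is "scene" or "top" or "wrist"; returns a dict with "color" (480x640x3 uint8, red, green, blue), "intrinsics" (3x3 intrinsics, pixels), "world_from_camera" (4x4, takes a point from camera to world coordinates); the wrist camera has in their place "mount" (4x4, takes a point from camera to tool coordinates, whose origin is the TCP and whose axes are the flange's). Camera axes: x right, y up, looking along -z (the intrinsics and any distortion apply to the point x, -y, -z); pixel columns grow to the right and rows downward; lengths in m; the calibration is good to about 2 mm. A picture is of the moment at which its call begins: read the wrist's pose just before it. There is no depth.
- workorder.finish_job(): hands the job in; it is judged then, once.
Trained networks look in a picture, given as the dict that the camera call returned (one of the last four; its "shot" number tells which), for a name from the list of things; names that differ only in an ending like _2 or _b are one class to them, and where a whole thing is asked for, a point or a joint stands for the part that bears it (a point fixed in the world has none). Each returns a list of dicts, best first, with "score" (0 to 1); they miss things now and then, are a little off and sometimes report something else, mostly with a low value. They report only what shows in the picture. A call takes as long as a camera call. They do not tell look-alikes from the thing itself.
- masks_of(picture, name): "mask" (480x640 bool, what is visible of it) and "bbox" ([left, top, right, bottom] in pixels, round what is visible of it).
The state is a dict: "time": time; "q": joint angles; "joint_vel": joint speeds; "joint_torque": joint torques, N m; "tool_pos": TCP position; "tcp_rot": TCP orientation; "wrist_force": force on the tool from outside, world axes, zero at the start; "torque": the same for the moment, N m; "width": opening from 0.0 (shut) to 1.0 (fully open); "grip_force": force on a finger pad.
Only numpy, scipy, OpenCV 4.12 (cv2) and the standard library are available. Lean on these libraries where they do the work, as an engineer would, in place of code of your own. Each camera call takes 0.05 s, during which the arm holds its last target. There are 200 camera calls.

## Working session

There is one attempt and no reset: what is moved stays moved. The work goes in short steps, Python scripts to look and compute and a tool call to move; the robot and the scene stay as the last step left them, time stands still between calls to the robot, and variables do not carry over. Pictures are saved under pics/ and viewed, at most 10 in all, crops included, and the job is handed in when it is done.

Besides the shell and the picture viewer there is one more tool, called after "Emit:" in YAML: its name, and indented under it one key for each argument. drive_tool: Moves the arm, as the interface text tells. Its arguments: {"type":"object","properties":{"rows":{"type":"array"},"force":{"type":"number"}},"required":["rows"]}

```bash
mkdir -p pics; ls; cat > h.py <<'E'
import numpy as np,cv2
from workcell import status, read_camera, workorder, masks_of
def ray(p,u,v):
    K=p["intrinsics"];T=p["world_from_camera"]
    K=np.array(K);T=np.array(T)
    d=np.linalg.inv(K)@[u,v,1];d=np.array([d[0],-d[1],-d[2]])
    return T[:3,3],T[:3,:3]@d
def at_z(p,u,v,z):
    o,d=ray(p,u,v);return (o+d*(z-o[2])/d[2])
def proj(p,X):
    T=np.linalg.inv(np.array(p["world_from_camera"]));c=T[:3,:3]@X+T[:3,3]
    q=np.array(p["intrinsics"])@[c[0],-c[1],-c[2]];return q[:2]/q[2]
E
python3 - <<'E'
from h import *
P={n:read_camera(n) for n in("scene","top")}
print({k:(v if k!="color" else 0) for k,v in P["top"].items()})
for n in P:
    p=P[n];cv2.imwrite(f"pics/{n}0.png",p["color"][:,:,::-1])
    for o in("cover","bin","fixture","nut","aerator","hose_tail"):
        for r in masks_of(p,o)[:4]:
            m=r["mask"];v,u=np.nonzero(m);print(n,o,round(r["score"],2),r["bbox"],u.mean().round(1),v.mean().round(1),p["color"][m].mean(0).round())
print(status.read_state())
E
```

```text
pics
{'color': 0, 'intrinsics': array([[436.04188992,   0.        , 315.89412722],
       [  0.        , 436.04188992, 236.44249388],
       [  0.        ,   0.        ,   1.        ]]), 'world_from_camera': array([[ 0.02142142,  0.9963863 , -0.08219159,  0.54150676],
       [-0.99963636,  0.01999921, -0.01808808,  0.05352639],
       [-0.01637894,  0.08254917,  0.99645239,  1.0478358 ],
       [ 0.        ,  0.        ,  0.        ,  1.        ]]), 'shot': 2}
scene cover 0.97 [161.5, 184.1, 197.5, 218.9] 177.4 201.2 [164. 154. 143.]
scene cover 0.82 [196.5, 255.0, 228.4, 289.9] 210.9 273.8 [19. 18. 19.]
scene cover 0.66 [115.0, 207.0, 139.8, 234.2] 127.0 221.2 [169. 159. 147.]
scene bin 0.92 [434.2, 188.9, 538.1, 265.1] 484.4 225.3 [159.  73.  13.]
scene bin 0.61 [308.4, 181.3, 405.3, 250.5] 355.5 216.0 [ 22.  53. 108.]
scene fixture 0.84 [155.7, 174.7, 255.1, 261.0] 206.7 220.1 [82. 79. 75.]
scene nut 0.72 [228.7, 310.6, 249.6, 331.4] 237.8 320.6 [127.  99.  50.]
scene aerator 0.69 [335.9, 289.7, 351.9, 313.5] 342.5 300.3 [94. 91. 89.]
scene hose_tail 0.8 [279.1, 293.2, 296.8, 316.
[... 868 characters left out ...]
7] 300.0 186.4 [87. 88. 88.]
{'time': 0.7, 'q': array([-1.19190651e+00,  2.63851823e-01,  1.60400307e+00,  1.52379904e-05,
        1.27371895e+00, -3.68980500e-02]), 'joint_vel': array([-0.0006174 ,  0.00153115, -0.00105618, -0.00120663,  0.00044971,
       -0.0006212 ]), 'joint_torque': array([-1.11647714e-03, -5.14847803e+01, -3.67613912e+01, -1.44896640e-04,
        7.03370897e-04, -3.17729246e-05]), 'tool_pos': array([ 0.27263943, -0.61747575,  0.23131056]), 'tcp_rot': array([3.07393291e+00, 6.48413427e-01, 2.75806319e-05]), 'wrist_force': array([0.14158391, 0.08351428, 0.62035964]), 'torque': array([-0.03642739, -0.01294047,  0.00738935]), 'grip_force': 0.0, 'width': 1.0046756492521192}
```

View pics/top0.png

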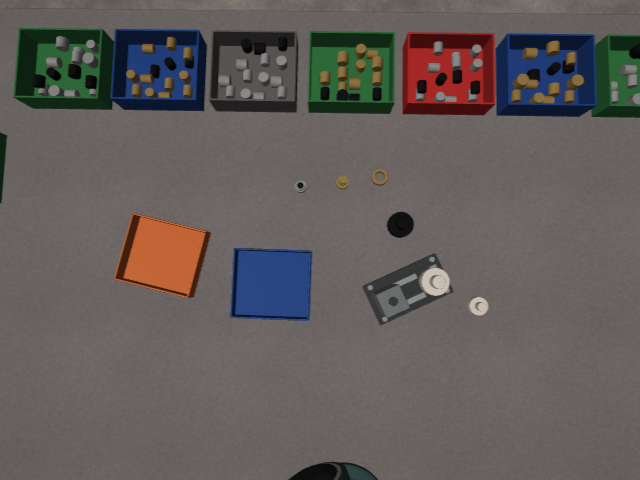

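View pics/scene0.png

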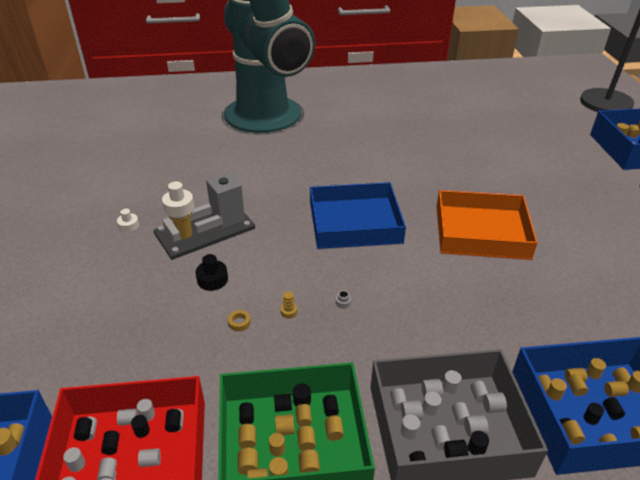

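The top view shows the white cover on the fixture at (434,282) with the tower at (393,300). The small white look-alike is at (478,306), the black one at (400,224) and the empty blue bin at (271,284). The scene view agrees: cover on the valve at (178,200), blue bin at (356,216).

```bash
python3 - <<'E'
from h import *
from scipy.optimize import least_squares as LS
P={n:read_camera(n) for n in("scene","top")}
def best(n,o,near):
    return min(masks_of(P[n],o),key=lambda r:abs(np.mean(np.array(r["bbox"]).reshape(2,2),0)-near).sum())
th=np.linspace(0,2*np.pi,60)
circ=[(r*np.cos(t),r*np.sin(t),z) for r,z in((.03,.079),(.03,.105),(.014,.105),(.014,.135)) for t in th]
B=np.array([[a*.08,b*.09,z] for a in(-1,1) for b in(-1,1) for z in(0,.045)])
def bb(p,X):
    q=np.array([proj(p,x) for x in X]);return np.r_[q.min(0),q.max(0)]
cb={"scene":best("scene","cover",(179,201))["bbox"],"top":best("top","cover",(433,282))["bbox"]}
for ns in(["scene"],["top"],["scene","top"]):
    f=lambda s:np.concatenate([bb(P[n],np.array(circ)+[s[0],s[1],0])-np.array(cb[n]) for n in ns])
    s=LS(f,[.43,-.2],diff_step=1e-3);print("cover",ns,s.x,s.fun.round(1))
# bin: hull mask moments + rot rect
mk={"scene":best("scene","bin",(356,216))["mask"],"top":best("top","bin",(271,285))["mask"]}
def hull(n,X):
    q=np.array([proj(P[n],x) for x in X],np.float32);m=np.zeros((480,640),np.uint8);cv2.fillConvexPoly(m,(cv2.convexHull(q)*16).astype(np.int32),1,shift=4);return m>0
from scipy.optimize import minimize
def cost(s):
    c,n_=np.cos(s[2]),np.sin(s[2]);X=B@np.array([[c,n_,0],[-n_,c,0],[0,0,1]])+[s[0],s[1],0]
    return sum((hull(n,X)^mk[n]).sum()/mk[n].sum() for n in mk)
x0=at_z(P["top"],270,284,.02)
b=min((minimize(cost,[x0[0],x0[1],a],method="Nelder-Mead",options=dict(initial_simplex=[[x0[0]+i*.01,x0[1]+j*.01,a+k*.1] for i,j,k in((0,0,0),(1,0,0),(0,1,0),(0,0,1))])) for a in(0,1.57)),key=lambda r:r.fun)
print("bin",b.x,b.fun)
print("tower top",at_z(P["top"],393,300,.111),"small cover",at_z(P["top"],478,306,.03))
E
```

```text
cover ['scene'] [ 0.58873702 -0.27524704] [-6.7 -5.8  6.9  4.9]
cover ['top'] [ 0.52469091 -0.18620179] [-1.2 -2.2  1.1  2.2]
cover ['scene', 'top'] [ 0.55070084 -0.24023877] [ 15.  -18.7  27.1  -9.2  23.5 -13.8  26.4  -9.5]
bin [ 0.51437895  0.17487096 -0.02585273] 0.07457489941633373
tower top [ 0.48662035 -0.09615715  0.111     ] small cover [ 0.47257435 -0.30395406  0.03      ]
```

```bash
python3 - <<'E'
from h import *
P={n:read_camera(n) for n in("scene","top")}
print({k:v for k,v in P["scene"].items() if k!="color"})
for z in(.09,.107,.135): print(z,at_z(P["top"],433.7,281.7,z),at_z(P["scene"],177.5,200,z))
p=P["scene"]
for X in([0.5247,-.1862,.135],[0.5247,-.1862,.079],[.4726,-.304,.03],[.487,-.096,.111],[0,0,0]): print(X,proj(p,np.array(X)),proj(P["top"],np.array(X)))
for a,b in(((378,178),(238,321)),((341.7,182),(288,306)),((300,186),(343,301)),((400,224),(211,274)),((478,306),(127,220))): print(at_z(P["top"],*a,.01),at_z(p,*b,.01))
E
```

```text
{'intrinsics': array([[577.64699569,   0.        , 307.88563218],
       [  0.        , 577.64699569, 239.06666895],
       [  0.        ,   0.        ,   1.        ]]), 'world_from_camera': array([[ 0.10331841, -0.63897143,  0.76226034,  1.47337747],
       [ 0.99462506,  0.07161389, -0.07478266, -0.0193406 ],
       [-0.00680444,  0.76588966,  0.64293603,  0.7710633 ],
       [ 0.        ,  0.        ,  0.        ,  1.        ]]), 'shot': 5}
0.09 [ 0.52685848 -0.18754477  0.09      ] [ 0.51601709 -0.18669405  0.09      ]
0.107 [ 0.52711847 -0.18326616  0.107     ] [ 0.53991373 -0.18251675  0.107     ]
0.135 [ 0.52754667 -0.17621903  0.135     ] [ 0.57927291 -0.17563648  0.135     ]
[0.5247, -0.1862, 0.135] [173.92258665 183.82327567] [438.53779097 283.18535404]
[0.5247, -0.1862, 0.079] [178.2868255  206.98342694] [431.82333893 282.56785761]
[0.4726, -0.304, 0.03] [126.96602455 214.63807589] [478.02001714 305.98919071]
[0.487, -0.096, 0.111] [222.18183176 180.22156984] [392.92704935 299.8181194 ]
[0, 0, 0] [262.34386423 113.47510194] [341.68591381 510.2639527 ]
[ 0.77139538 -0.07425446  0.01      ] [ 0.77984752 -0.0758142   0.01      ]
[0.7600517  0.01296879 0.01      ] [0.75358965 0.01420935 0.01      ]
[0.74845754 0.11333528 0.01      ] [0.7521728  0.11448526 0.01      ]
[ 0.66093174 -0.12771621  0.01      ] [ 0.65387742 -0.12592888  0.01      ]
[ 0.47121986 -0.31097838  0.01      ] [ 0.46480335 -0.30905534  0.01      ]
```

Emit:
drive_tool:
  rows:
    - [0,0,0,0.031,-0.022,0,1]
    - [0,0,0,0.031,-0.022,0,1]
    - [0,0,0,0.031,-0.022,0,1]
    - [0,0,0,0.031,-0.022,0,1]
    - [0,0,0,0.031,-0.022,0,1]
    - [0,0,0,0.031,-0.022,0,1]
    - [0,0,0,0.031,-0.022,0,1]
    - [0,0,0,0.031,-0.022,0,1]
  force: 40

```text
time: 1.77
tool_pos: [0.4291, -0.3547, 0.2316]
tcp_rot: [3.074, 0.648, 0.001]
wrist_force: [0.6, 0.5, 1.2]
width: 1.0
grip_force: 0.0
```

Emit:
drive_tool:
  rows:
    - [0,0,0,0.031,-0.022,0,1]
    - [0,0,0,0.031,-0.022,0,1]
    - [0,0,0,0.031,-0.022,0,1]
    - [0,0,-6.7,0,0,0,1]
    - [0,0,-6.7,0,0,0,1]
    - [0,0,-6.7,0,0,0,1]
    - [0,0,-6.7,0,0,0,1]
    - [0,0,-6.7,0,0,0,1]

```text
time: 2.43
tool_pos: [0.487, -0.2581, 0.2314]
tcp_rot: [2.752, 1.515, 0.0]
wrist_force: [0.0, 0.4, 0.1]
width: 1.0
grip_force: 0.0
```

Emit:
drive_tool:
  rows:
    - [0,0,-6.7,0,0,0,1]
    - [0,0,-6.7,0,0,0,1]
    - [0,0,0,0,0,0,1]

```text
time: 2.68
tool_pos: [0.4869, -0.2583, 0.2314]
tcp_rot: [2.559, 1.822, 0.0]
wrist_force: [-0.3, -0.3, -0.8]
width: 0.999
grip_force: 0.0
```

```bash
cat >> h.py <<'E'
from scipy.spatial.transform import Rotation as R
def wrist():
    s=status.read_state();p=read_camera("wrist")
    T=np.eye(4);T[:3,:3]=R.from_rotvec(s["tcp_rot"]).as_matrix();T[:3,3]=s["tool_pos"]
    p["world_from_camera"]=T@np.array(p["mount"]);return s,p
def to_tool(s,d):
    return R.from_rotvec(s["tcp_rot"]).inv().apply(d)
E
python3 - <<'E'
from h import *
s,p=wrist();print(s["time"],s["tool_pos"],s["q"],p["mount"],p["intrinsics"])
cv2.imwrite("pics/w1.png",p["color"][:,:,::-1])
for r in masks_of(p,"cover"): print(r["score"],r["bbox"])
R_=R.from_rotvec(s["tcp_rot"]).as_matrix();print(R_.round(3))
print(proj(p,np.array([.526,-.1855,.135])),proj(p,np.array([.526,-.1855,.105])))
E
```

```text
2.6833 [ 0.48686274 -0.25833711  0.2313988 ] [-5.33014882e-01  2.97231140e-02  1.87047057e+00 -2.93355616e-05
  1.24119384e+00 -1.99539285e-01] [[ 1.32032828e-03  9.54658563e-01  2.97699991e-01  7.65722822e-02]
 [ 9.99999052e-01 -1.14379584e-03 -7.67190262e-04 -4.40459724e-04]
 [-3.91896742e-04  2.97700722e-01 -9.54659168e-01 -1.42930542e-01]
 [ 0.00000000e+00  0.00000000e+00  0.00000000e+00  1.00000000e+00]] [[422.00369352   0.         325.70061759]
 [  0.         422.00369352 236.40607647]
 [  0.           0.           1.        ]]
0.78 [305.2, 227.6, 355.0, 274.2]
0.77 [298.3, 38.6, 398.7, 142.3]
0.64 [468.2, 0.0, 488.9, 1.7]
[[ 0.327  0.945  0.   ]
 [ 0.945 -0.327 -0.   ]
 [-0.     0.    -1.   ]]
[350.75344822  94.97044743] [347.91743788  96.06917188]
```

View pics/w1.png

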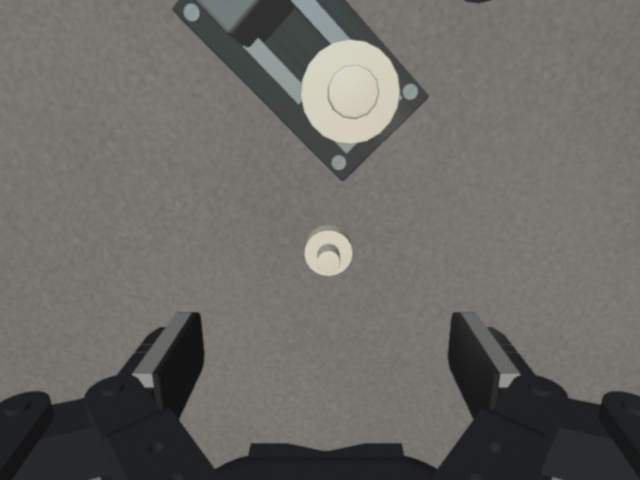

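The wrist view shows the cover's stud top at about (354,91) with its rim circle centred on (350,91), and the small look-alike at (328,253). I'll refine the cover position from these.

```bash
python3 - <<'E'
from h import *
s,p=wrist()
for u,v,z in((354,91.5,.135),(350,91.5,.105)):
    X=at_z(p,u,v,z);print(X,to_tool(s,X-s["tool_pos"]))
E
```

```text
[ 0.52865327 -0.18467264  0.135     ] [0.08340802 0.01482705 0.09639853]
[ 0.52847062 -0.18370347  0.105     ] [0.084262   0.01432556 0.12639839]
```

Emit:
drive_tool:
  rows:
    - [0,0,0,0.028,0.005,0,1]
    - [0,0,0,0.028,0.005,0,1]
    - [0,0,0,0.0275,0.0045,0,1]
    - [0,0,0,0,0,0.03,1]
    - [0,0,0,0,0,0.03,1]
    - [0,0,0,0,0,0.03,1]
    - [0,0,0,0,0,0.02,1]
    - [0,0,0,0,0,0.012,1]

```text
time: 3.5
tool_pos: [0.5261, -0.1834, 0.1061]
tcp_rot: [-2.56, -1.813, 0.004]
wrist_force: [-1.2, -0.2, -0.3]
width: 1.003
grip_force: 0.0
```

Emit:
drive_tool:
  rows:
    - [0,0,0,0,0,0.002,1]
    - [0,0,0,0,0,0,0.2]
    - [0,0,0,0,0,0,0.2]
    - [0,0,0,0,0,0,0.2]
    - [0,0,0,0,0,0,0.2]
    - [0,0,0,0,0,0,0.2]
    - [0,0,0,0,0,0,0.2]
    - [0,0,0,0,0,0,0.2]
  force: 30

```text
time: 4.17
tool_pos: [0.5291, -0.1848, 0.109]
tcp_rot: [2.56, 1.817, 0.002]
wrist_force: [-0.3, -1.0, 5.6]
width: 0.318
grip_force: 29.7
```

Emit:
drive_tool:
  rows:
    - [0,0,0,0,0,-0.015,0.2]
    - [0,0,0,0,0,-0.025,0.2]
    - [0,0,0,0,0,-0.03,0.2]
    - [0,0,0,0,0,-0.03,0.2]
    - [0,0,0,0,0,-0.012,0.2]
    - [0,0,0,0,0,0,0.2]
    - [0,0,0,0.02,-0.008,0,0.2]
    - [0,0,0,0.035,-0.014,0,0.2]

```text
time: 4.83
tool_pos: [0.525, -0.127, 0.2176]
tcp_rot: [2.566, 1.813, -0.003]
wrist_force: [0.3, 0.4, -2.1]
width: 0.316
grip_force: 29.7
```

Emit:
drive_tool:
  rows:
    - [0,0,0,0.035,-0.0135,0,0.2]
    - [0,0,0,0.035,-0.0135,0,0.2]
    - [0,0,0,0.035,-0.0135,0,0.2]
    - [0,0,0,0.035,-0.0135,0,0.2]
    - [0,0,0,0.035,-0.0135,0,0.2]
    - [0,0,0,0.035,-0.0135,0,0.2]
    - [0,0,0,0.035,-0.0135,0,0.2]
    - [0,0,0,0.035,-0.0135,0,0.2]

```text
time: 5.5
tool_pos: [0.5142, 0.1762, 0.2166]
tcp_rot: [-2.561, -1.817, 0.005]
wrist_force: [0.7, -0.8, -0.8]
width: 0.316
grip_force: 29.7
```

```bash
python3 - <<'E'
from h import *
P={n:read_camera(n) for n in("scene","top")}
s,p=wrist();print(s["time"],s["tool_pos"],s["tcp_rot"],s["width"],s["grip_force"],s["wrist_force"],s["q"])
print(to_tool(s,np.array([.514,.175,.2])-s["tool_pos"]))
im=np.hstack([p["color"][:,:,::-1],P["scene"]["color"][120:600,240:440,::-1].repeat(1,0) if 0 else cv2.resize(P["scene"]["color"][80:320,240:480,::-1],(480,480))])
cv2.imwrite("pics/w2.png",cv2.resize(im,None,fx=.7,fy=.7))
E
```

```text
5.6 [0.51416167 0.1793754  0.21668123] [-2.55466983 -1.82324607  0.00309931] 0.31608022786482864 29.75723287090659 [ 0.10408151 -0.7268314  -1.06829439] [0.28850503 0.02917803 1.89866419 0.00237005 1.21660472 0.61876439]
[-0.00419287  0.00132969  0.01667589]
```

View pics/w2.png

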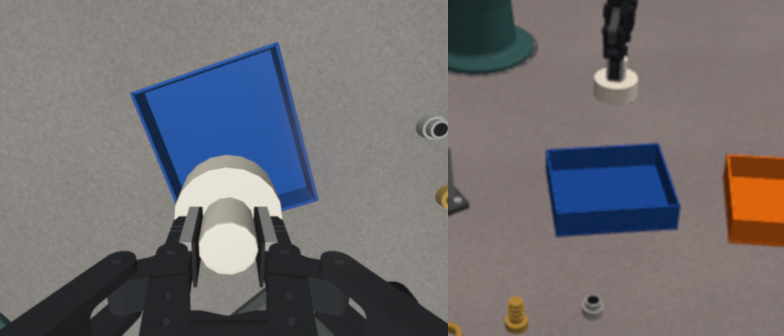

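Emit:
drive_tool:
  rows:
    - [0,0,0,-0.004,0.001,0.02,0.2]
    - [0,0,0,0,0,0.035,0.2]
    - [0,0,0,0,0,0.035,0.2]
    - [0,0,0,0,0,0.035,0.2]
    - [0,0,0,0,0,0.03,0.2]
    - [0,0,0,0,0,0.015,0.2]
    - [0,0,0,0,0,0.007,0.2]
    - [0,0,0,0,0,0.003,0.2]

```text
time: 6.32
tool_pos: [0.5135, 0.169, 0.0366]
tcp_rot: [-2.562, -1.816, 0.008]
wrist_force: [-0.2, 1.0, -0.3]
width: 0.315
grip_force: 29.8
```

Emit:
drive_tool:
  rows:
    - [0,0,0,0,0,0.001,0.2]
    - [0,0,0,0,0,0.001,0.2]
    - [0,0,0,0,0,0,0.2]

```text
time: 6.57
tool_pos: [0.5169, 0.1708, 0.0387]
tcp_rot: [2.561, 1.817, 0.004]
wrist_force: [-0.4, -0.3, 0.2]
width: 0.315
grip_force: 29.8
```

Emit:
drive_tool:
  rows:
    - [0,0,0,0,0,0.001,0.2]
    - [0,0,0,0,0,0.001,0.2]
    - [0,0,0,0,0,0.001,0.2]
    - [0,0,0,0,0,0.0,0.2]

```text
time: 6.9
tool_pos: [0.5157, 0.1708, 0.0345]
tcp_rot: [2.562, 1.818, 0.001]
wrist_force: [0.3, -0.1, -0.2]
width: 0.314
grip_force: 29.8
```

Emit:
drive_tool:
  rows:
    - [0,0,0,0,0,0.001,0.2]
    - [0,0,0,0,0,0.001,0.2]
    - [0,0,0,0,0,0,0.2]

```text
time: 7.15
tool_pos: [0.5158, 0.1709, 0.034]
tcp_rot: [-2.562, -1.818, 0.0]
wrist_force: [-4.5, -1.0, 12.3]
width: 0.313
grip_force: 30.8
```

Emit:
drive_tool:
  rows:
    - [0,0,0,0,0,-0.001,1]
    - [0,0,0,0,0,0,1]
    - [0,0,0,0,0,0,1]
    - [0,0,0,0,0,0,1]
    - [0,0,0,0,0,0,1]
    - [0,0,0,0,0,-0.02,1]
    - [0,0,0,0,0,-0.035,1]
    - [0,0,0,0,0,-0.035,1]

```text
time: 7.82
tool_pos: [0.5137, 0.1701, 0.1222]
tcp_rot: [-2.561, -1.817, 0.007]
wrist_force: [0.4, -0.1, 0.7]
width: 0.997
grip_force: 0.0
```

Emit:
drive_tool:
  rows:
    - [0,0,0,0,0,-0.035,1]
    - [0,0,0,0,0,-0.035,1]
    - [0,0,0,-0.02,0.008,-0.02,1]
    - [0,0,0,-0.035,0.0135,0,1]
    - [0,0,0,-0.035,0.0135,0,1]
    - [0,0,0,-0.035,0.0135,0,1]
    - [0,0,0,-0.035,0.0135,0,1]
    - [0,0,0,-0.035,0.0135,0,1]

```text
time: 8.48
tool_pos: [0.5221, -0.0399, 0.2132]
tcp_rot: [2.562, 1.819, 0.0]
wrist_force: [1.0, -0.1, 0.6]
width: 1.004
grip_force: 0.0
```

Emit:
drive_tool:
  rows:
    - [0,0,0,-0.035,0.0135,0,1]
    - [0,0,0,0,0,0,1]
    - [0,0,0,0,0,0,1]

```text
time: 8.73
tool_pos: [0.5234, -0.0777, 0.213]
tcp_rot: [-2.565, -1.813, 0.0]
wrist_force: [0.3, 1.4, 0.0]
width: 0.997
grip_force: 0.0
```

```bash
python3 - <<'E'
from h import *
P=read_camera("scene")
s,p=wrist();print(s["time"],s["tool_pos"],s["tcp_rot"],s["width"],s["wrist_force"],s["torque"],s["q"])
print(to_tool(s,np.array([.5285,-.1845,.2])-s["tool_pos"]))
for z in(.102,.072): print(proj(p,np.array([.5285,-.1845,z])))
for r in masks_of(p,"cap"): print(r["score"],r["bbox"])
im=np.hstack([p["color"][:,:,::-1],cv2.resize(P["color"][80:320,240:480,::-1],(480,480))])
cv2.imwrite("pics/w3.png",cv2.resize(im,None,fx=.7,fy=.7))
E
```

```text
8.7833 [ 0.52343513 -0.07633919  0.21294639] [-2.56343195e+00 -1.81457694e+00  1.26797655e-04] 1.0023743583437599 [-0.19000728 -0.20700221 -0.03869902] [-0.01364738 -0.02894266 -0.05899212] [-1.92287729e-01  2.43972511e-04  1.93506277e+00  6.11849068e-04
  1.20700146e+00  1.46313820e-01]
[-0.10033414  0.04073697  0.01286789]
[384.24460703 370.0426486 ]
[379.07893144 346.58720957]
0.86 [348.3, 319.1, 415.3, 399.2]
```

View pics/w3.png

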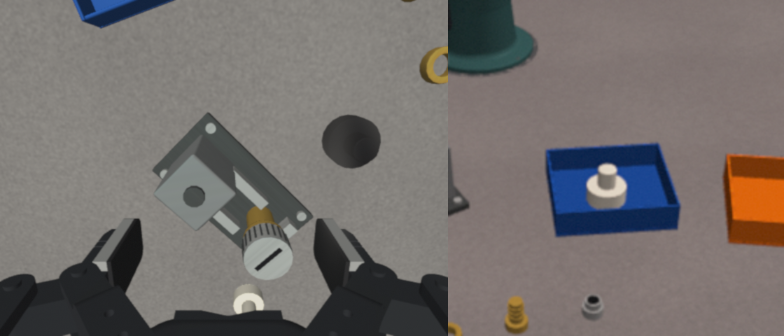

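The right half shows the cover standing in the blue bin. In the wrist view the cap top is at about (382,370) in full-image pixels, against (384,370) predicted. I'll go down and grip it.

Emit:
drive_tool:
  rows:
    - [0,0,0,-0.035,0.014,0,1]
    - [0,0,0,-0.035,0.014,0,1]
    - [0,0,0,-0.03,0.0127,0,1]
    - [0,0,0,0,0,0.03,1]
    - [0,0,0,0,0,0.035,1]
    - [0,0,0,0,0,0.035,1]
    - [0,0,0,0,0,0.03,1]
    - [0,0,0,0,0,0.017,1]

```text
time: 9.55
tool_pos: [0.5268, -0.1808, 0.0622]
tcp_rot: [-2.556, -1.818, 0.005]
wrist_force: [-0.6, -0.9, -0.1]
width: 0.998
grip_force: 0.0
```

Emit:
drive_tool:
  rows:
    - [0,0,0,0,0,0,1]
    - [0,0,0,0,0,0,0.4]
    - [0,0,0,0,0,0,0.4]
    - [0,0,0,0,0,0,0.4]
    - [0,0,0,0,0,0,0.4]
    - [0,0,0,0,0,0,0.4]
    - [0,0,0,0,0,0,0.4]
  force: 60

```text
time: 10.13
tool_pos: [0.5296, -0.1832, 0.069]
tcp_rot: [2.561, 1.818, 0.002]
wrist_force: [-4.2, 3.2, 6.5]
width: 0.571
grip_force: 61.6
```

```bash
python3 -c "
from h import *
s=status.read_state();print(s)"
```

```text
{'time': 10.1333, 'q': array([-3.77832218e-01,  2.04723218e-01,  1.99985537e+00,  7.83216949e-04,
        9.36101712e-01, -4.21597250e-02]), 'joint_vel': array([-0.00118209, -0.00121958, -0.00035805,  0.00258962, -0.00064414,
        0.00068947]), 'joint_torque': array([ -1.07267596, -39.75705385, -31.51173592,  -0.35902874,
        -1.77200049,   0.07271346]), 'tool_pos': array([ 0.52959698, -0.18317223,  0.06897838]), 'tcp_rot': array([2.56139491e+00, 1.81829750e+00, 1.61108720e-03]), 'wrist_force': array([-4.21890485,  3.20411083,  6.5013593 ]), 'torque': array([0.51860375, 0.78982639, 0.06607629]), 'grip_force': 61.64316932714428, 'width': 0.5705460433048147}
```

Emit:
drive_tool:
  rows:
    - [0,0,-5,0,0,0,0.4]
    - [0,0,-5,0,0,0,0.4]
    - [0,0,-5,0,0,0,0.4]
    - [0,0,0,0,0,0,0.4]

```text
time: 10.47
tool_pos: [0.5291, -0.1829, 0.0692]
tcp_rot: [-2.298, -2.141, -0.001]
wrist_force: [-7.7, 4.0, 8.9]
width: 0.57
grip_force: 61.9
```

```bash
python3 -c "
from h import *
s=status.read_state();print(s['tool_pos'],s['wrist_force'],s['torque'],s['q'])"
```

```text
[ 0.52907603 -0.18292045  0.06922877] [-7.65021018  4.04732248  8.85686145] [0.5927694  1.09852157 0.06377487] [-3.77834976e-01  2.04133184e-01  2.00003010e+00  9.37015316e-04
  9.37727980e-01 -3.07438651e-01]
```

Emit:
drive_tool:
  rows:
    - [0,0,-5,0,0,0,0.4]
    - [0,0,-5,0,0,0,0.4]
    - [0,0,0,0,0,0,0.4]

```text
time: 10.72
tool_pos: [0.5288, -0.1827, 0.0699]
tcp_rot: [-2.103, -2.332, -0.001]
wrist_force: [-9.1, 5.9, 15.2]
width: 0.567
grip_force: 62.4
```

```bash
python3 -c "
from h import *
s=status.read_state();print(s['tool_pos'],s['wrist_force'],s['torque'],s['q'])"
```

```text
[ 0.52880514 -0.18269198  0.0699245 ] [-9.11789672  5.88659634 15.16571099] [0.73706249 1.49752127 0.07544255] [-3.77759391e-01  2.03155288e-01  1.99970424e+00  1.18552625e-03
  9.39842353e-01 -4.81940769e-01]
```

Emit:
drive_tool:
  rows:
    - [0,0,-5,0,0,-0.0008,0.4]
    - [0,0,-5,0,0,-0.0008,0.4]
    - [0,0,-5,0,0,-0.0008,0.4]
    - [0,0,-5,0,0,-0.0006,0.4]
    - [0,0,0,0,0,0,0.4]

```text
time: 11.13
tool_pos: [0.5281, -0.1827, 0.0717]
tcp_rot: [-1.665, -2.661, -0.0]
wrist_force: [-7.6, 3.9, 8.1]
width: 0.57
grip_force: 61.8
```

```bash
python3 -c "
from h import *
s=status.read_state();print(s['tool_pos'],s['wrist_force'],s['torque'],s['q'])"
```

```text
[ 0.52805257 -0.18268585  0.07167287] [-7.56349376  3.91786198  8.06713752] [0.60893492 1.25296413 0.08578333] [-3.77982693e-01  2.00394061e-01  1.99925757e+00  6.59037788e-04
  9.44190850e-01 -8.31102299e-01]
```

Emit:
drive_tool:
  rows:
    - [0,0,-5,0,0,-0.0005,0.4]
    - [0,0,-5,0,0,-0.0004,0.4]
    - [0,0,-5,0,0,-0.0003,0.4]
    - [0,0,-5,0,0,-0.0002,0.4]
    - [0,0,-5,0,0,0,0.4]
    - [0,0,-5,0,0,0,0.4]
    - [0,0,0,0,0,0,0.4]

```text
time: 11.72
tool_pos: [0.5271, -0.1829, 0.072]
tcp_rot: [-0.919, -3.0, 0.0]
wrist_force: [-8.2, 2.0, 3.9]
width: 0.572
grip_force: 61.6
```

```bash
python3 - <<'E'
from h import *
s,p=wrist();print(s['tool_pos'],s['wrist_force'],s['torque'],s['q'])
cv2.imwrite("pics/w4.png",p["color"][:,:,::-1])
E
```

```text
[ 0.52713571 -0.18292523  0.07196828] [-8.17580431  1.96145681  3.85738505] [0.28938593 1.23211456 0.0298996 ] [-3.78393248e-01  1.99633117e-01  1.99954525e+00 -5.18942404e-04
  9.46246424e-01 -1.35465023e+00]
```

View pics/w4.png

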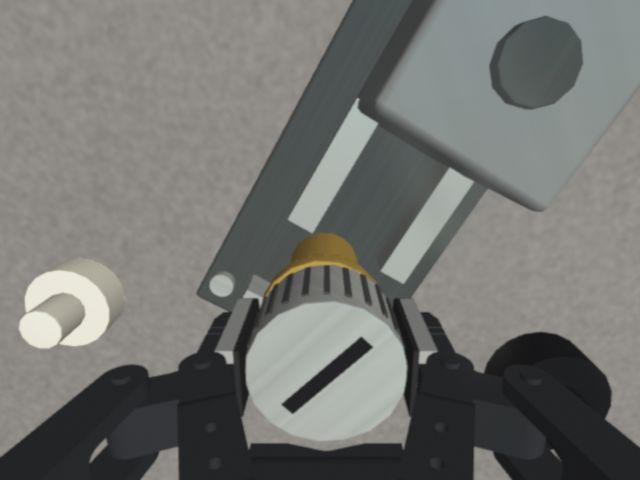

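The dark line on the cap, from (288,408) to (368,343), holds almost the same angle to the fingers as before. The cap turned with the gripper and climbed, so counter-clockwise loosens it. Now I'll pull straight up.

Emit:
drive_tool:
  rows:
    - [0,0,0,0,0,-0.001,0.4]
    - [0,0,0,0,0,-0.001,0.4]
    - [0,0,0,0,0,-0.002,0.4]
    - [0,0,0,0,0,-0.002,0.4]

```text
time: 12.1
tool_pos: [0.5272, -0.183, 0.0764]
tcp_rot: [-0.924, -2.999, 0.0]
wrist_force: [-4.5, 0.9, -3.9]
width: 0.57
grip_force: 62.5
```

Emit:
drive_tool:
  rows:
    - [0,0,0,0,0,-0.004,0.4]
    - [0,0,0,0,0,-0.004,0.4]
    - [0,0,0,0,0,-0.005,0.4]
    - [0,0,0,0,0,-0.005,0.4]
    - [0,0,0,0,0,-0.005,0.4]

```text
time: 12.52
tool_pos: [0.531, -0.1842, 0.1017]
tcp_rot: [0.924, 2.998, -0.0]
wrist_force: [0.0, -0.2, -0.6]
width: 0.569
grip_force: 62.7
```

Emit:
drive_tool:
  rows:
    - [0,0,0,0,0,-0.01,0.4]
    - [0,0,0,0,0,-0.015,0.4]
    - [0,0,0,0,0,-0.02,0.4]
    - [0,0,0,0,0,-0.02,0.4]
    - [0,0,0,0,0,-0.015,0.4]
    - [0,0,0,0,0,-0.01,0.4]
    - [0,0,0,0,0,-0.005,0.4]
    - [0,0,0,0,0,0,0.4]

```text
time: 13.18
tool_pos: [0.5302, -0.184, 0.1967]
tcp_rot: [0.925, 2.999, -0.0]
wrist_force: [0.1, 0.0, -1.4]
width: 0.572
grip_force: 62.7
```

Emit:
drive_tool:
  rows:
    - [0,0,0,0,0,0,0.4]
    - [0,0,0,0,0,0,0.4]
    - [0,0,0,0,0,0,0.4]
    - [0,0,0,0,0,0,0.4]
    - [0,0,0,0,0,0,0.4]
    - [0,0,0,0,0,0,0.4]

```text
time: 13.68
tool_pos: [0.5288, -0.1835, 0.1941]
tcp_rot: [-0.926, -3.001, -0.0]
wrist_force: [0.4, 0.0, -0.9]
width: 0.572
grip_force: 62.7
```

```bash
python3 - <<'E'
from h import *
P=read_camera("scene")
s,p=wrist();print(s['tool_pos'],s['tcp_rot'],s['wrist_force'],s["joint_vel"].round(3))
im=np.hstack([p["color"][:,:,::-1],cv2.resize(P["color"][90:330,110:410,::-1],(600,480))])
cv2.imwrite("pics/w5.png",cv2.resize(im,None,fx=.64,fy=.64))
E
```

```text
[ 0.52893321 -0.18356974  0.19428534] [-9.25561281e-01 -3.00146341e+00 -8.79264697e-05] [ 0.16253061  0.79524857 -1.42227564] [-0.001 -0.004 -0.004 -0.     0.001  0.002]
```

View pics/w5.png

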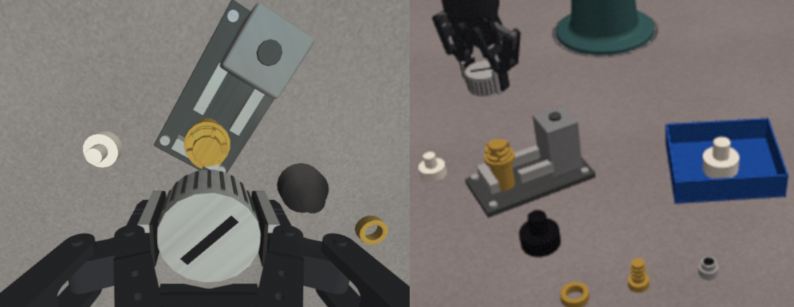

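The cap is off and held level about 12 cm above its seat. The spigot is bare, the cover stands in the blue bin, and the loose fittings have not been touched. Handing in.

```bash
python3 -c "
from workcell import workorder;print(workorder.finish_job())"
```

```text
the job is handed in; nothing more can be done
None
```

The job is handed in: the cover stands upright, open side down, in the blue bin, and the cap came loose counter-clockwise (right-hand thread) and is held level and still about 12 cm above its seat.

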